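# Put the brittle plaster cast away

### The arm

A 6-joint arm with a two-finger parallel gripper is mounted at the origin on the work surface. World frame = base frame: x ahead of the robot, y to its left, z up, the work surface at z = 0. Lengths are in mm, angles in rad, forces in N, time in s.
With the tool pointing down it reaches from about 350 to 850 mm from the base axis. Payload 8.1 kg.
Tool frame: the origin (TCP) lies on the centre line of the jaws, within the pads' length; the fingertips stand robot.tip_reach ahead of it and the grasp point (between the pads) lies 3 mm ahead of it (robot.tip_reach is the distance from the TCP to the fingertips, in mm); z points along the fingers, y is the direction in which the jaws open and shut (so a half turn about z gives the same grasp; the last joint's range is limited). The gripper opens to 93 mm and grips with 3 to 60 N. Pads are 15 mm wide; open, the fingers measure 128 mm over their backs; the gripper's body (75 mm by 188 mm) begins 65 mm behind the grasp point.
Start: joints at [1.093, 0.13, 1.488, -0, 1.523, -0.085], TCP at [229.645, 554.318, 240.635] pointing down, gripper open.
Joint ranges: [-2.96, 2.96], [-0.89, 2.26], [0.02, 2.5], [-1.34, 4.48], [0, 2.73], [-2.66, 2.66]. Speed limits (rad/s): [2.39, 2.39, 2.79, 3.14, 3.14, 3.14].

### API

Orientations are given as [roll, pitch, yaw] about the fixed x, y, z axes, in that order (R = Rz(yaw) Ry(pitch) Rx(roll)).
In Python, from station import get_obs, grab_frame, calibration, robot gives the robot as it stands.
- The arm moves only by the tool carry_out, never from a script. Its argument "plan" is one flat list of numbers, 7 for each row, row after row: the finger opening in m, from 0 to 0.093, then the shift along the tool's x, y, z in m, then the turn, a rotation vector about the tool's x, y, z in degrees. In form: [gripper, x, y, z, rx, ry, rz, gripper, x, y, z, rx, ry, rz, ...]. A call has 1 to 20 rows; each row shifts and turns the commanded pose from where the row before left it, along the tool's axes as they then stand; what a row does not reach is not made up. A row lasts 1/8 s, in which the tool goes at most 62.5 mm and 10.7 degrees, less where a joint would pass 70% of its speed; a pose out of reach is approached as far as the arm can. A call is refused whole if a number of a shift passes 0.0625 or a number of a turn 10.7, either way. A call with a gripper value outside its range is refused whole. The fingers move at their own pace and stop on an object; "force" is the grip in N (left out, the last holds). Time passes only in rows, so rows that do not move let the fingers close. It gives the time, the measured TCP pose, the force and the opening at its end, in the units of the state.
- get_obs(): the state, without advancing time (a new reading comes with each control period).
- grab_frame(name): name is "scene" or "top"; returns the picture (480x640x3 uint8, red, green, blue); there is no depth.
- calibration(name): a dict with "fovy" (degrees; the focal length in pixels is half the picture's height over the tangent of half this angle, whatever the lens; pixels are square), "cx", "cy" (the principal point, pixels), "rvec" (rotation vector, rad) and "tvec" (3), from world to camera coordinates, as OpenCV has them. Camera axes: x right, y down, z forward; pixel columns grow to the right and rows downward; lengths in mm; the calibration is good to about 2 mm. A picture is of the moment at which its call begins. calibration takes no time and is no camera call.
- robot.sign_off(): hands the job in, once; it reports no verdict.
The state is a dict: "t": time; "joint_positions": joint angles; "dq": joint speeds; "joint_torque": joint torques, N m; "eef_pos": TCP position; "ee_rot": TCP orientation; "contact_force": force on the tool from outside, world axes, zero at the start; "torque": the same for the moment, N m; "width": opening from 0.0 (shut) to 1.0 (fully open).
Only numpy, scipy, OpenCV 4.12 (cv2) and the standard library are available. Lean on these libraries where they do the work, as an engineer would, in place of code of your own. Each camera call takes 0.05 s, during which the arm holds its last target. There are 200 camera calls.

### The job

Turn the wooden button on the sloping stand well aside so that it no longer overlaps the plaster cast, and leave it so; then lift the cast off the stand and lay it down softly, flat, face up and square to the tray, in the middle of the empty half of the felt-lined tray. The plaster is brittle: it cracks if the two fingers press on it with more than 15 N each, so hold it lightly, do not knock, press or drop it, and do not disturb the round medallion in the tray or the other things on the bench.

Things in the scene. Friction and masses are not known exactly. Their poses are not given: they have to be found in the camera images.
- stand: Fixed wooden copy stand, 190 x 120 mm on the bench, about 140 mm high. Its board (175 mm long, 120 mm wide) slopes at 35 degrees and rises along the stand's own +x, facing its -x. Origin: centre of the underside, z up. A 10 mm high lip at the board's low end carries the cast's lower edge.
- seat (a point): Point on the surface of the stand's sloping board where the centre of the cast's underside rests at the start. Axes as the stand's (z vertical).
- cast: The brittle white plaster cast with a leaf relief: slab 84 mm (own x, up the slope) x 60 mm (own y, level, the width to grip) x 20 mm thick (own z, out of its face; relief adds 4 mm, its side faces are plain and flat). About 0.11 kg. Origin: centre of its underside. At the start it lies on the stand's board, tilted 35 degrees, lower edge at the lip.
- button (a joint): Angle (rad) of the dark wooden turn button about its pivot, whose axis stands square to the sloping board. 0: the bar points straight down the slope and overlaps the cast's upper edge by 14 mm; it turns either way to +-1.75 and stays where left, positive is anticlockwise seen from in front of the board; beyond about 1.1 either way it is clear of the cast.
- pivot (a point): Pivot of the turn button, at the bar's underside, 22 mm above the board and 66 mm up the slope from the cast's centre. Axes as the stand's. The bar is 54 x 16 x 10 mm, its underside 2 mm above the cast's face; its long arm reaches 38 mm from the pivot.
- knob (a point): Upper middle of the upright round wooden finger knob on the button's long arm (12 mm diameter, 26 mm tall, standing on the bar square to the board), on its axis 30 mm from the pivot; this point lies 8 mm below the knob's top and 50 mm above the board. z: out of the board along the knob's axis; x: from the knob to the pivot.
- tray: Fixed plywood tray lined with grey felt, 162 mm (own x) x 252 mm (own y) outside, rim 20 mm high and 6 mm thick; the felt's top is 11 mm above the bench, inside 150 x 240 mm. Origin: centre of its underside. The half towards own +y is empty, the medallion lies in the other half.
- free_half (a point): Middle of the tray's empty half, on the felt's top surface; axes as the tray's. The cast's long side (own x) goes along the tray's x (either way round).
- medallion: Round white plaster medallion, 60 mm diameter, 14 mm thick, lying in the other half of the tray. Origin: centre of its underside. Leave alone.
- mallet: Wooden carver's mallet standing on its head, 84 mm diameter, 205 mm high, origin at the centre of its foot. Leave alone.
- brush: Dusting brush lying on the bench along its own x. Leave alone.
- wax: Closed jar, 72 mm diameter, 70 mm high. Leave alone.
There are look-alikes about, which are no part of the job. Leave any purple or red look-alike of the stand alone.

How it is judged (in metres and radians):
On the way, in this order (a step that is already met when the one before it is completed fails the run):
1. the button is turned at least 1.1 rad aside, clear of the cast, while the cast still lies on the stand ((value of joint button above 1.1 rad or value of joint button below -1.1 rad) and distance between cast and seat below 0.02 m), for 0.2 s.
2. the cast is held in the fingers, lifted clear of the stand (contact force between the fingers and cast above 0.5 N and distance between cast and seat above 0.06 m and contact force between cast and stand below 0.05 N), for 0.2 s.
At the end, for the whole second after the job is handed in: The cast lies at rest, face up and flat (within 0.08 rad) on the felt, its centre within 22 mm along each tray axis of the middle of the empty half, its long side along the tray's x within 0.2 rad; the button is still turned at least 1.1 rad aside; the medallion is where it was (12 mm) (x of cast in the frame of free_half between -0.022 and 0.022 m and y of cast in the frame of free_half between -0.022 and 0.022 m and z of cast in the frame of free_half between -0.004 and 0.004 m and angle between cast's own z axis and vertical below 0.08 rad and angle between the x axis of cast and the x axis of tray, either way round below 0.2 rad and linear speed of cast below 0.01 m/s and (value of joint button above 1.1 rad or value of joint button below -1.1 rad) and distance of medallion from where it was at the start of the episode below 0.012 m); the robot touches nothing.
It fails at once if the fingers press on the cast with more than 30 N in all (15 N per finger) (contact force between the fingers and cast above 30 N).
It fails at once if the cast is knocked or pressed against the stand, the button, the tray or the medallion with more than 20 N (contact force between cast and stand above 20 N or contact force between cast and tray above 20 N or contact force between cast and medallion above 20 N).
It fails at once if the cast is let fall or thrown (it moves faster than 0.5 m/s, a fall of about 13 mm, out of the fingers) (contact force between the fingers and cast below 0.05 N and linear speed of cast above 0.5 m/s).
It fails at once if the medallion is moved by more than 12 mm (distance of medallion from where it was at the start of the episode above 0.012 m).
It fails at once if the mallet, brush or wax jar is moved by more than 20 mm (distance of any of mallet, brush, wax from where it was at the start of the episode above 0.02 m).
It also fails if it takes over 54 s, if anything falls off the work surface, if the arm or the gripper's body presses on something with over 40 N, if the wrist force passes 120 N, or if a joint passes its speed limit or range.

## Working session

There is one attempt and no reset: what is moved stays moved. The work goes in short steps, Python scripts to look and compute and a tool call to move; the robot and the scene stay as the last step left them, time stands still between calls to the robot, and variables do not carry over. Pictures are saved under pics/ and viewed, about 8 in all and at most 12, crops included, and the job is handed in when it is done.

Besides the shell and the picture viewer there is one more tool, called as name(argument=value, ...) on one line, values as JSON. carry_out: Moves the arm, as the interface text tells. Its arguments: {"type":"object","properties":{"plan":{"type":"array","items":{"type":"number"}},"force":{"type":"number"}},"required":["plan"]}

```bash
mkdir -p pics; ls
python3 - <<'E'
from station import *
import cv2
for n in("scene","top"):
    cv2.imwrite(f"pics/{n}0.png",grab_frame(n)[:,:,::-1]); print(n,calibration(n))
print(get_obs(), robot.tip_reach)
E
```

```text
pics
scene {'fovy': 43.294239154340005, 'cx': 316.5082459691471, 'cy': 232.7715705659109, 'rvec': array([ 1.51936849,  2.23615131, -0.74160364]), 'tvec': array([ 126.93362158, -352.58836416, 1613.58983147])}
top {'fovy': 48.041810685022696, 'cx': 320.38301492578995, 'cy': 236.3279933044662, 'rvec': array([ 2.18464148, -2.16083017,  0.11602717]), 'tvec': array([  61.41624588,  547.60193887, 1231.97661721])}
{'t': 0.1, 'joint_positions': array([ 1.09260328e+00,  1.31110995e-01,  1.48915372e+00, -3.60278696e-05,
        1.52301338e+00, -8.53920599e-02]), 'dq': array([ 0.00038966, -0.00221456, -0.0017875 , -0.0002759 , -0.00195311,
        0.00139728]), 'joint_torque': array([ 1.19013552e-03, -5.61346149e+01, -4.93093336e+01,  7.70557229e-02,
        2.92443938e-02, -9.17889543e-05]), 'eef_pos': array([229.43242727, 553.88351511, 239.68633202]), 'ee_rot': array([-3.13991029e+00, -1.07895235e-04,  2.74879333e+00]), 'contact_force': array([0.08552958, 0.0455257 , 0.66582952]), 'torque': array([-0.04929944, -0.01923308, -0.07345179]), 'width': 0.9980520539617889} 22.0
```

View pics/scene0.png

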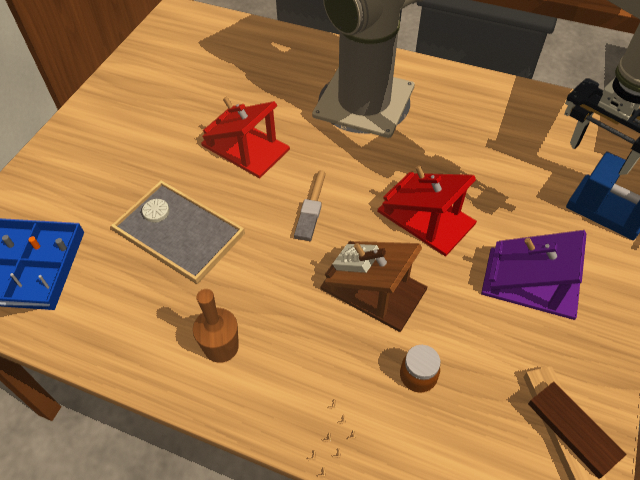

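View pics/top0.png

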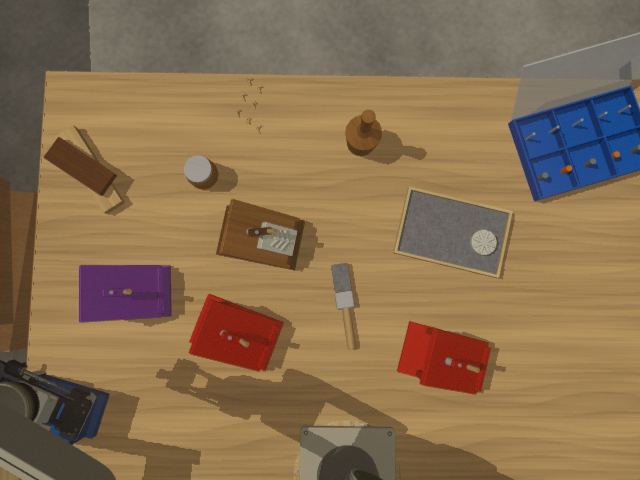

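Candidates that could be taken for the stand are:
- the brown wooden stand with the white cast: scene (375,280), top (260,235)
- red stands: top (235,333) and (447,357)
- the purple stand: top (125,293)

I choose the brown one. The tray is at top (453,232), with the medallion at (484,242). Next is a close crop to check the choice.

Run:
```python
import cv2,numpy as np
t=cv2.imread('pics/top0.png')[190:280,205:325]; s=cv2.imread('pics/scene0.png')[230:335,315:435]
t=cv2.resize(t,None,fx=6.6,fy=6.6,interpolation=cv2.INTER_CUBIC); s=cv2.resize(s,None,fx=5.7,fy=5.7,interpolation=cv2.INTER_CUBIC)
cv2.imwrite('pics/c1.png',t);cv2.imwrite('pics/c2.png',s)
```

```text
(no output)
```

View pics/c1.png

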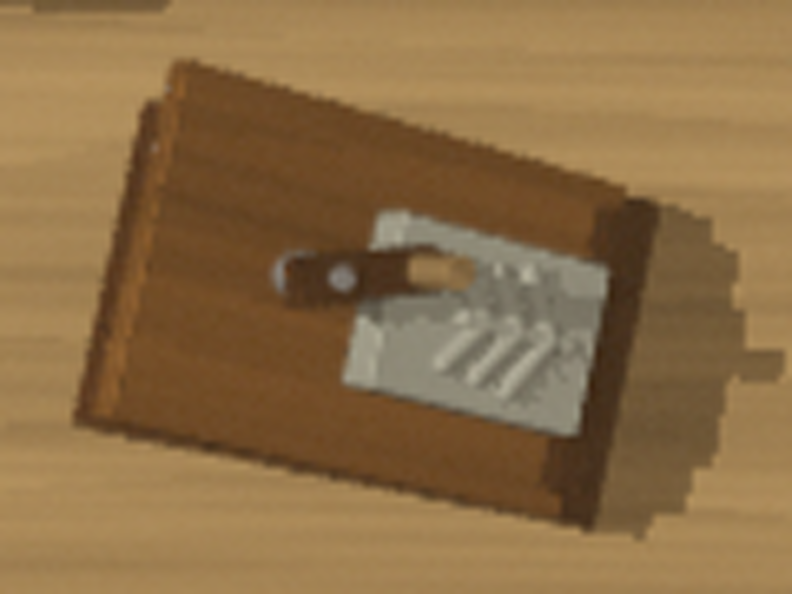

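View pics/c2.png

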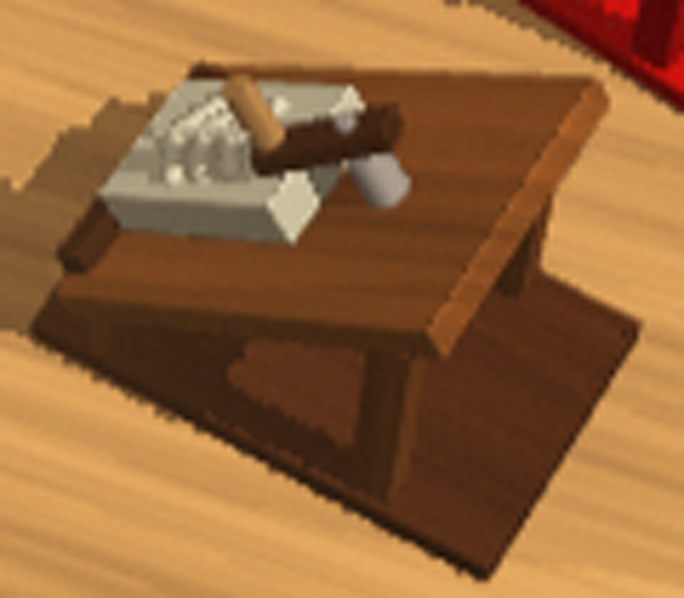

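```bash
cat > h.py <<'E'
import numpy as np,cv2
from station import *
from scipy.optimize import least_squares
from scipy.spatial.transform import Rotation as R
def proj(n,P):
    c=calibration(n); f=240/np.tan(np.radians(c['fovy'])/2)
    K=np.array([[f,0,c['cx']],[0,f,c['cy']],[0,0,1]])
    return cv2.projectPoints(np.array(P,float).reshape(-1,3),c['rvec'],c['tvec'],K,None)[0][:,0]
def castR(yaw): return R.from_euler('ZY',[yaw,-np.radians(35)])  # x up slope
E
cat > fit.py <<'E'
from h import *
top={(42,-30,20):(410,213),(42,30,20):(378,388),(-42,-30,20):(608,268),(-42,30,20):(577,437),(42,-30,0):(383,210),(42,30,0):(345,383)}
sc={(-42,30,20):(190,80),(-42,-30,20):(100,190),(42,-30,20):(267,205),(42,30,20):(352,88),(42,-30,0):(295,243)}
T=lambda v:(np.array(v)+.5)/6.6-.5+[205,190]; S=lambda v:(np.array(v)+.5)/5.7-.5+[315,230]
def res(p):
    r=castR(p[3]); o=p[:3]
    k=r.apply([66-30*np.cos(p[4]),-30*np.sin(p[4]),58])+o
    a=proj("top",[*(r.apply(list(top))+o),k])-[*map(T,top.values()),T((460,270))]
    b=proj("scene",[*(r.apply(list(sc))+o),k])-[*map(S,sc.values()),S((240,83))]
    return np.vstack([a,b]).ravel()
s=least_squares(res,[500,200,60,1.3,0]); print('cast x y z yaw theta',s.x.round(3)); print(res(s.x).reshape(-1,2).round(1).tolist())
tt=[(410,187),(513,211),(499,276),(394,250)]; ts=[(197,279),(111,228),(162,182),(243,230)]
def rt(p):
    c=R.from_euler('z',p[2]).apply([(81,126,20),(81,-126,20),(-81,-126,20),(-81,126,20)])+[p[0],p[1],0]
    return np.vstack([proj("top",c)-tt,proj("scene",c)-[ts[0],ts[1],ts[2],ts[3]]]).ravel()
q=least_squares(rt,[500,-200,0]); print('tray',q.x.round(3),rt(q.x).reshape(-1,2).round(1).tolist())
print('free_half',R.from_euler('z',q.x[2]).apply([0,60,11])+[q.x[0],q.x[1],0])
E
python3 fit.py
```

```text
cast x y z yaw theta [5.35325e+02 1.70192e+02 7.27080e+01 1.37300e+00 3.71000e-01]
[[-0.6, -0.3], [-1.8, 0.0], [1.0, 0.3], [0.1, 0.6], [-0.9, 0.1], [-1.1, 0.3], [0.1, 0.5], [-1.4, -0.6], [-1.0, 0.4], [-0.1, 0.1], [0.4, -0.7], [-0.4, 0.7], [-0.8, 0.4]]
tray [ 5.64433e+02 -2.45331e+02 -2.24000e-01] [[-1.6, -1.5], [-0.9, -1.0], [-0.6, 0.7], [-0.6, 1.6], [-1.8, 1.4], [-0.6, -1.8], [-1.4, -1.2], [0.7, -1.1]]
free_half [ 577.78619303 -186.83553305   11.        ]
```

```bash
cat >> h.py <<'E'
C=np.array([535.3,170.2,72.7]); YAW=1.373
RC=castR(YAW)
def toolR(phi):  # tool in cast/board axes: y at -90deg+phi about board normal, z=-normal
    return RC*R.from_euler('z',phi,degrees=True)*R.from_matrix(np.array([[1,0,0],[0,-1,0],[0,0,-1]]).T)
def board(x,y,z): return C+RC.apply([x,y,z])
def go(P,Rt,p0=None,R0=None):
    o=get_obs(); p0=o['eef_pos'] if p0 is None else p0; R0=R.from_euler('xyz',o['ee_rot']) if R0 is None else R0
    rv=np.degrees((R0.inv()*Rt).as_rotvec()); print('turn',rv.round(2),'rows',np.ceil(np.abs(rv).max()/10.7),'|%.1f|'%np.linalg.norm(rv),
      'shift after',Rt.inv().apply(np.array(P)-p0).round(1),'world',(np.array(P)-p0).round(1))
def knob(th): return 66-30*np.cos(th),-30*np.sin(th)
E
python3 - <<'E'
from h import *
o=get_obs();print(o['eef_pos'],o['ee_rot'])
Rk=toolR(51); x,y=knob(.371)
go(board(x,y,130),Rk); go(board(x,y,61),Rk,board(x,y,130),Rk)
p=board(x,y,61)
for th in (.6,.85,1.1,1.3,1.45):
    q=board(*knob(th),61); go(q,Rk,p,Rk); p=q
E
```

```text
[229.43242727 553.88351511 239.68633202] [-3.13991029e+00 -1.07895235e-04  2.74879333e+00]
turn [-32.1   15.    26.94] rows 3.0 |44.5| shift after [-499.4   -3.1 -174.5] world [ 308.  -428.4  -38.7]
turn [0. 0. 0.] rows 0.0 |0.0| shift after [-0.  0. 69.] world [  7.8  38.8 -56.5]
turn [0. 0. 0.] rows 0.0 |0.0| shift after [-2.7  6.3 -0. ] world [6.5 1.4 1.8]
turn [0. 0. 0.] rows 0.0 |0.0| shift after [-1.2  7.4  0. ] world [6.3 2.9 2.8]
turn [0. 0. 0.] rows 0.0 |0.0| shift after [ 0.6  7.5 -0. ] world [5.1 4.1 3.6]
turn [0. 0. 0.] rows 0.0 |0.0| shift after [1.8 5.7 0. ] world [3.  4.1 3.2]
turn [0. 0. 0.] rows 0.0 |0.0| shift after [2.1 4.  0. ] world [1.6 3.4 2.5]
```

carry_out(plan=[0.03, 0, 0, 0, -6.42, 3, 5.39, 0.03, 0, 0, 0, -6.42, 3, 5.39, 0.03, 0, 0, 0, -6.42, 3, 5.39, 0.03, 0, 0, 0, -6.42, 3, 5.39, 0.03, 0, 0, 0, -6.42, 3, 5.39, 0.03, -0.04, 0, -0.03, 0, 0, 0, 0.03, -0.04, 0, -0.03, 0, 0, 0, 0.03, -0.04, 0, -0.03, 0, 0, 0, 0.03, -0.042, 0, -0.03, 0, 0, 0, 0.03, -0.042, 0, -0.02, 0, 0, 0, 0.03, -0.042, 0, -0.01, 0, 0, 0, 0.03, -0.042, 0, -0.01, 0, 0, 0, 0.03, -0.042, 0, -0.01, 0, 0, 0, 0.03, -0.042, 0, -0.005, 0, 0, 0, 0.03, -0.042, 0, 0, 0, 0, 0, 0.03, -0.042, 0, 0, 0, 0, 0, 0.03, -0.042, 0, 0, 0, 0, 0, 0.03, 0, 0, 0, 0, 0, 0, 0.03, 0, 0, 0, 0, 0, 0])

```text
t: 2.48
eef_pos: [538.4, 128.5, 203.6]
ee_rot: [2.642, -0.371, 2.358]
contact_force: [-0.2, -0.8, -0.1]
width: 0.325
```

```bash
cat > look.py <<'E'
from h import *
import sys
def pair(name,tb,sb,f=4,marks=()):
    ims=[]
    for n,(u,v) in (("top",tb),("scene",sb)):
        g=cv2.resize(grab_frame(n)[v-60:v+60,u-50:u+50,::-1].copy(),None,fx=f,fy=f,interpolation=cv2.INTER_CUBIC)
        for m in marks:
            a=((proj(n,m)[0]-[u-50,v-60]+.5)*f).astype(int); cv2.circle(g,tuple(map(int,a)),3,(0,255,0),1)
        ims.append(g)
    cv2.imwrite(f'pics/{name}.png',np.hstack(ims))
E
python3 - <<'E'
from look import *
x,y=knob(.371)
pair('k1',(265,235),(375,270),marks=[board(x,y,58),board(x,y,32)])
go(board(x,y,130),toolR(51));go(board(x,y,61),toolR(51))
E
```

```text
turn [ 0.1  -0.05  0.07] rows 1.0 |0.1| shift after [-2.8 -3.9  0.8] world [-1.  -3.4 -3.4]
turn [ 0.1  -0.05  0.07] rows 1.0 |0.1| shift after [-2.8 -3.9 69.8] world [  6.8  35.4 -59.9]
```

View pics/k1.png

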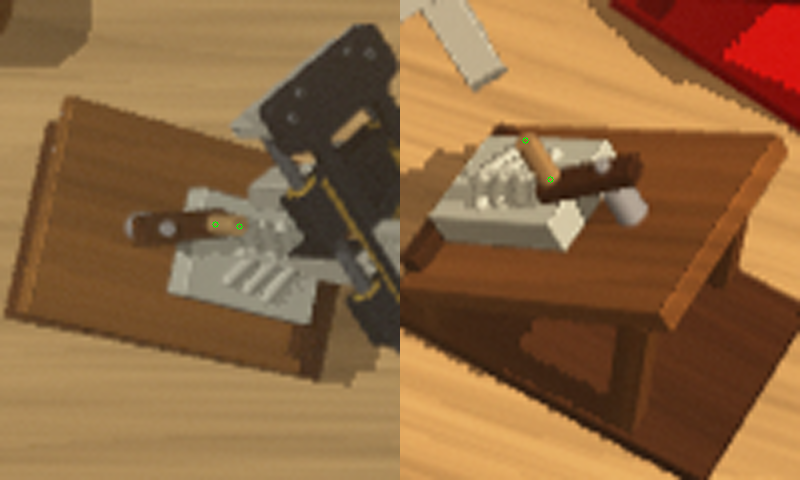

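Both views show the green marks on the knob's top and base: crop (238,226) and (215,224) in the top view, (525,140) and (550,180) in the scene view. The jaws stand off along the knob's axis. Next I go down over the knob.

carry_out(plan=[0.03, -0.0028, -0.0039, 0.01, 0, 0, 0, 0.03, 0, 0, 0.015, 0, 0, 0, 0.03, 0, 0, 0.015, 0, 0, 0, 0.03, 0, 0, 0.015, 0, 0, 0, 0.03, 0, 0, 0.014, 0, 0, 0, 0.03, 0, 0, 0, 0, 0, 0, 0.02, 0, 0, 0, 0, 0, 0, 0.018, 0, 0, 0, 0, 0, 0, 0.018, 0, 0, 0, 0, 0, 0], force=5)

```text
t: 3.7
eef_pos: [546.0, 162.9, 145.1]
ee_rot: [2.641, -0.369, 2.358]
contact_force: [-0.5, -0.3, 0.1]
width: 0.193
```

carry_out(plan=[0.018, -0.0013, 0.003, 0, 0, 0, 0, 0.018, -0.0014, 0.0033, 0, 0, 0, 0, 0.018, -0.0006, 0.0037, 0, 0, 0, 0, 0.018, -0.0006, 0.0037, 0, 0, 0, 0, 0.018, 0.0003, 0.0037, 0, 0, 0, 0, 0.018, 0.0003, 0.0038, 0, 0, 0, 0, 0.018, 0.0009, 0.0028, 0, 0, 0, 0, 0.018, 0.0009, 0.0029, 0, 0, 0, 0, 0.018, 0.001, 0.002, 0, 0, 0, 0, 0.018, 0.0011, 0.002, 0, 0, 0, 0, 0.018, 0.001, 0.002, 0, 0, 0, 0, 0.018, 0, 0, 0, 0, 0, 0, 0.018, 0, 0, 0, 0, 0, 0])

```text
t: 5.32
eef_pos: [569.1, 180.9, 160.0]
ee_rot: [2.641, -0.37, 2.359]
contact_force: [0.6, -0.2, 1.1]
width: 0.194
```

Run:
```python
from look import *
m=[board(*knob(t),z) for t in (1.2,1.4) for z in (32,58)]
pair('k2',(265,235),(375,270),marks=m)
o=get_obs();print(RC.inv().apply(o['eef_pos']-C),knob(1.4))
```

```text
[ 63.9773291  -31.02802983  61.75006429] (np.float64(60.90098571299277), np.float64(-29.563491899653805))
```

View pics/k2.png

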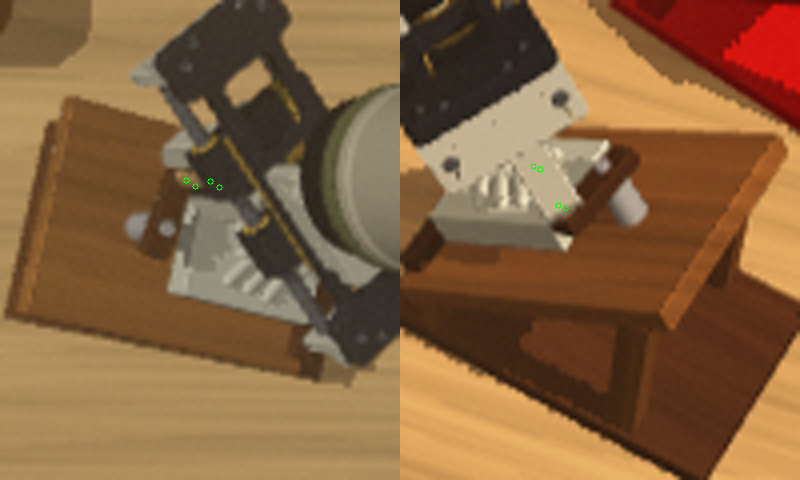

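The bar has turned to about 1.3 rad. I'll add a small push for margin, then back out.

carry_out(plan=[0.018, 0.0016, 0.002, 0, 0, 0, 0, 0.018, 0.0016, 0.002, 0, 0, 0, 0, 0.018, 0, 0, 0, 0, 0, 0, 0.026, 0, 0, 0, 0, 0, 0, 0.03, 0, 0, 0, 0, 0, 0, 0.03, 0, 0, -0.015, 0, 0, 0, 0.03, 0, 0, -0.02, 0, 0, 0, 0.03, 0, 0, -0.03, 0, 0, 0, 0.03, 0, 0, -0.035, 0, 0, 0, 0.06, 0, 0, 0, 0, 0, 0, 0.093, 0, 0, 0, 0, 0, 0, 0.093, 0, 0, 0, 0, 0, 0])

```text
t: 6.92
eef_pos: [557.8, 129.0, 243.4]
ee_rot: [2.643, -0.372, 2.359]
contact_force: [-0.5, -0.5, -0.4]
width: 0.6
```

Run:
```python
from look import *
go(board(-8,0,130),toolR(0)); go(board(-8,0,25),toolR(0),board(-8,0,130),toolR(0))
```

```text
turn [-4.000e-02 -1.300e-01  5.096e+01] rows 5.0 |51.0| shift after [-76.4 -30.2  30.5] world [-38.5 -38.3 -68.8]
turn [0. 0. 0.] rows 0.0 |0.0| shift after [  0.  -0. 105.] world [ 11.8  59.1 -86. ]
```

carry_out(plan=[0.093, 0, 0, 0, 0, 0, 10.2, 0.093, 0, 0, 0, 0, 0, 10.2, 0.093, 0, 0, 0, 0, 0, 10.2, 0.093, 0, 0, 0, 0, 0, 10.2, 0.093, 0, 0, 0, 0, 0, 10.2, 0.093, -0.034, -0.015, 0, 0, 0, 0, 0.093, -0.034, -0.015, 0, 0, 0, 0, 0.093, 0, 0, 0.015, 0, 0, 0, 0.093, 0, 0, 0.015, 0, 0, 0, 0.093, 0, 0, 0, 0, 0, 0, 0.093, 0, 0, 0, 0, 0, 0])

```text
t: 8.3
eef_pos: [521.9, 97.4, 181.4]
ee_rot: [3.141, -0.613, 1.375]
contact_force: [1.8, 0.4, 0.1]
width: 1.003
```

Run:
```python
from look import *
m=[board(*knob(t),58) for t in (1.1,1.4)]+[board(a,b,20) for a in(-42,42) for b in (-30,30)]
pair('k3',(265,235),(375,270),marks=m)
o=get_obs();print(RC.inv().apply(o['eef_pos']-C),o['width']); go(board(0,0,25),toolR(0))
```

```text
[  1.46962093  -1.43855452 131.96866559] 1.0029843066266404
turn [ 0.06 -0.09  0.07] rows 1.0 |0.1| shift after [ -1.5  -1.4 107. ] world [ 10.4  59.3 -88.5]
```

View pics/k3.png

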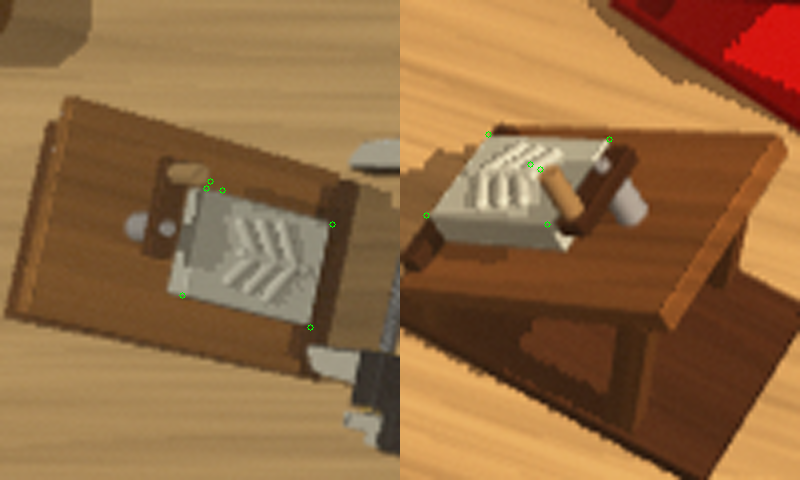

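The button is now well aside at about 1.6 rad. The cast is undisturbed, and its fitted corners match to within 1–2 px. I descend for the grasp.

carry_out(plan=[0.093, -0.0015, -0.0014, 0.02, 0, 0, 0, 0.093, 0, 0, 0.02, 0, 0, 0, 0.093, 0, 0, 0.02, 0, 0, 0, 0.093, 0, 0, 0.015, 0, 0, 0, 0.093, 0, 0, 0.01, 0, 0, 0, 0.093, 0, 0, 0.01, 0, 0, 0, 0.093, 0, 0, 0.005, 0, 0, 0, 0.093, 0, 0, 0.003, 0, 0, 0, 0.093, 0, 0, 0, 0, 0, 0, 0.093, 0, 0, 0, 0, 0, 0])

```text
t: 9.65
eef_pos: [531.9, 153.7, 96.1]
ee_rot: [3.14, -0.613, 1.373]
contact_force: [-0.6, 0.2, 0.7]
width: 1.001
```

Run:
```python
from look import *
o=get_obs();print(RC.inv().apply(o['eef_pos']-C),o['contact_force'],o['torque'])
```

```text
[-0.37562852  0.09501588 28.88832764] [-0.63987411  0.2044968   0.6597225 ] [-0.352668    0.16140565  0.02075953]
```

carry_out(plan=[0.093, 0, 0, 0.0025, 0, 0, 0, 0.08, 0, 0, 0, 0, 0, 0, 0.07, 0, 0, 0, 0, 0, 0, 0.066, 0, 0, 0, 0, 0, 0, 0.064, 0, 0, 0, 0, 0, 0, 0.062, 0, 0, 0, 0, 0, 0, 0.06, 0, 0, 0, 0, 0, 0, 0.058, 0, 0, 0, 0, 0, 0, 0.055, 0, 0, 0, 0, 0, 0, 0.05, 0, 0, 0, 0, 0, 0, 0.05, 0, 0, 0, 0, 0, 0], force=6)

```text
t: 11.02
eef_pos: [532.0, 155.3, 93.8]
ee_rot: [3.141, -0.613, 1.373]
contact_force: [-1.6, 1.4, 0.7]
width: 0.643
```

carry_out(plan=[0.05, 0, 0, -0.003, 0, 0, 0, 0.05, 0, 0, -0.006, 0, 0, 0, 0.05, 0, 0, -0.01, 0, 0, 0, 0.05, 0, 0, -0.015, 0, 0, 0, 0.05, 0, 0, -0.02, 0, 0, 0, 0.05, 0, 0, -0.025, 0, 0, 0, 0.05, 0, 0, -0.03, 0, 0, 0, 0.05, 0, 0, -0.03, 0, 0, 0, 0.05, 0, 0, 0, 0, 0, 0, 0.05, 0, 0, 0, 0, 0, 0])

```text
t: 12.28
eef_pos: [516.0, 76.9, 207.0]
ee_rot: [3.141, -0.612, 1.372]
contact_force: [0.6, 0.9, -1.7]
width: 0.649
```

```bash
cat > place.py <<'E'
from h import *
F=np.array([577.8,-186.8,11]); ty=-.224
# tool y along -tray y, z down, x = y x z = tray x dir
t=R.from_euler('z',ty)
Rp=t*R.from_matrix(np.array([[1,0,0],[0,-1,0],[0,0,-1]]).T)
if __name__=='__main__':
    o=get_obs();print(o['eef_pos'],RC.inv().apply(o['eef_pos']-C),o['width'],o['contact_force'])
    go(F+[0,0,150],Rp)
    # split: first level, then yaw
    Rl=R.from_euler('z',YAW)*R.from_matrix(np.array([[1,0,0],[0,-1,0],[0,0,-1]]).T)
    go(F+[0,0,150],Rl); go(F+[0,0,150],Rp,R0=Rl)
E
python3 place.py
```

```text
[515.97158386  76.93713317 206.99487625] [ -0.98982442   0.62454831 164.63685484] 0.6489909373548205 [ 0.55346586  0.87287656 -1.7243535 ]
turn [-27.92 -27.22  88.33] rows 9.0 |96.6| shift after [118.9 243.4  46. ] world [  61.8 -263.7  -46. ]
turn [ 2.000e-02 -3.509e+01 -4.000e-02] rows 4.0 |35.1| shift after [-246.4  112.4   46. ] world [  61.8 -263.7  -46. ]
turn [ 0.   0.  91.5] rows 9.0 |91.5| shift after [118.9 243.4  46. ] world [  61.8 -263.7  -46. ]
```

carry_out(plan=[0.05, 0, 0, 0, 0, -5, 0, 0.05, 0, 0, 0, 0, -7.5, 0, 0.05, 0, 0, 0, 0, -7.5, 0, 0.05, 0, 0, 0, 0, -7.5, 0, 0.05, 0, 0, 0, 0, -7.6, 0, 0.05, 0, 0, 0, 0, 0, 5.5, 0.05, 0, 0, 0, 0, 0, 7.5, 0.05, 0, 0, 0, 0, 0, 7.5, 0.05, 0, 0, 0, 0, 0, 7.5, 0.05, 0, 0, 0, 0, 0, 7.5, 0.05, 0, 0, 0, 0, 0, 7.5, 0.05, 0, 0, 0, 0, 0, 7.5, 0.05, 0, 0, 0, 0, 0, 7.5, 0.05, 0, 0, 0, 0, 0, 7.5, 0.05, 0, 0, 0, 0, 0, 7.5, 0.05, 0, 0, 0, 0, 0, 7.5, 0.05, 0, 0, 0, 0, 0, 6.5, 0.05, 0, 0, 0, 0, 0, 4.5, 0.05, 0, 0, 0, 0, 0, 0, 0.05, 0, 0, 0, 0, 0, 0])

```text
t: 14.78
eef_pos: [515.7, 77.3, 206.6]
ee_rot: [3.141, 0.001, -0.222]
contact_force: [0.7, 0.3, -0.7]
width: 0.644
```

Run:
```python
from place import *
o=get_obs();print(o['eef_pos'],o['width'],o['joint_positions'].round(2)); go(F+[0,0,110],Rp)
```

```text
[515.6656997   77.2840022  206.60964621] 0.6437306184442841 [ 0.05 -0.06  1.75 -0.    1.46  1.84]
turn [0.02 0.06 0.13] rows 1.0 |0.1| shift after [119.2 243.7  85.6] world [  62.1 -264.1  -85.6]
```

carry_out(plan=[0.05, 0.006, 0.0122, 0, 0, 0, 0, 0.05, 0.0119, 0.0244, 0, 0, 0, 0, 0.05, 0.0119, 0.0244, 0, 0, 0, 0, 0.05, 0.0119, 0.0244, 0, 0, 0, 0, 0.05, 0.0119, 0.0244, 0, 0, 0, 0, 0.05, 0.0119, 0.0244, 0, 0, 0, 0, 0.05, 0.0119, 0.0244, 0, 0, 0, 0, 0.05, 0.0119, 0.0244, 0, 0, 0, 0, 0.05, 0.0119, 0.0244, 0, 0, 0, 0, 0.05, 0.0119, 0.0244, 0, 0, 0, 0, 0.05, 0.006, 0.012, 0, 0, 0, 0, 0.05, 0, 0, 0.02, 0, 0, 0, 0.05, 0, 0, 0.02, 0, 0, 0, 0.05, 0, 0, 0.02, 0, 0, 0, 0.05, 0, 0, 0.02, 0, 0, 0, 0.05, 0, 0, 0.01, 0, 0, 0, 0.05, 0, 0, 0, 0, 0, 0, 0.05, 0, 0, 0, 0, 0, 0])

```text
t: 17.02
eef_pos: [578.7, -187.5, 118.5]
ee_rot: [3.141, -0.002, -0.224]
contact_force: [1.1, -0.6, -1.2]
width: 0.645
```

Run:
```python
from place import *
from look import pair
o=get_obs();p=o['eef_pos'];print(o['width'],o['contact_force'])
Ro=R.from_euler('xyz',o['ee_rot'])
m=[p+Ro.apply([a,b,c]) for a in(-42,42) for b in(-30,30) for c in (6,26.4)]
m+=[F+t.apply([a,b,0]) for a in (-42,42) for b in (-30,30)]
pair('k4',(445,235),(185,230),marks=m)
go(F+[0,0,26.5],Rp)
```

```text
0.6445851214577109 [ 1.08336009 -0.64291957 -1.17231142]
turn [ 0.02 -0.13 -0.01] rows 1.0 |0.1| shift after [-1.2 -0.5 81.3] world [ -1.1   0.8 -81.3]
```

View pics/k4.png

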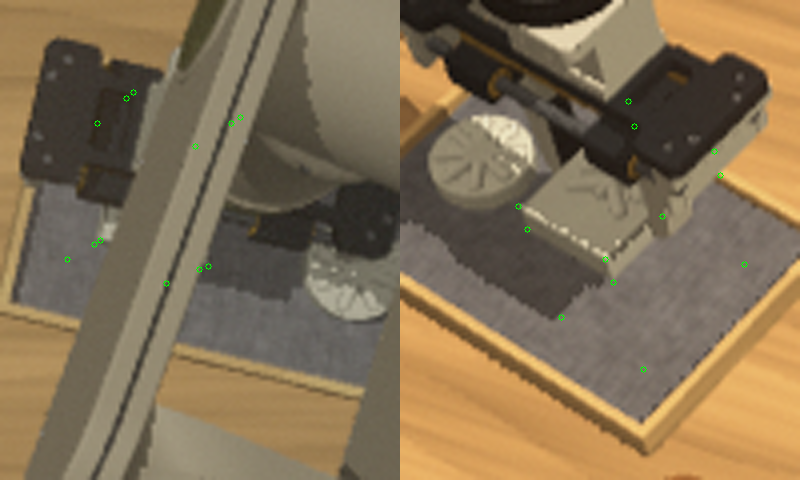

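The cast hangs level and square over the free half. Its lower corners are at crop (525,233) and (612,279), within about 1.5 mm of the predicted marks. I lower it in two steps and will only part-open the jaws, because the rim is near.

carry_out(plan=[0.05, -0.0012, -0.0005, 0.01, 0, 0, 0, 0.05, 0, 0, 0.015, 0, 0, 0, 0.05, 0, 0, 0.015, 0, 0, 0, 0.05, 0, 0, 0.012, 0, 0, 0, 0.05, 0, 0, 0.01, 0, 0, 0, 0.05, 0, 0, 0.007, 0, 0, 0, 0.05, 0, 0, 0.004, 0, 0, 0, 0.05, 0, 0, 0.002, 0, 0, 0, 0.05, 0, 0, 0, 0, 0, 0, 0.05, 0, 0, 0, 0, 0, 0, 0.05, 0, 0, 0, 0, 0, 0])

```text
t: 18.5
eef_pos: [577.3, -186.6, 43.0]
ee_rot: [3.141, -0.001, -0.224]
contact_force: [0.4, 0.3, -0.7]
width: 0.645
```

carry_out(plan=[0.05, 0, 0, 0.001, 0, 0, 0, 0.05, 0, 0, 0.001, 0, 0, 0, 0.05, 0, 0, 0.001, 0, 0, 0, 0.05, 0, 0, 0.0005, 0, 0, 0, 0.05, 0, 0, 0, 0, 0, 0, 0.05, 0, 0, 0, 0, 0, 0])

```text
t: 19.25
eef_pos: [577.1, -186.6, 39.1]
ee_rot: [3.141, -0.0, -0.224]
contact_force: [-0.1, 0.0, -1.8]
width: 0.648
```

```bash
python3 -c "
from h import *
o=get_obs();print(o['eef_pos'],o['contact_force'],o['torque'])"
```

```text
[ 577.10736222 -186.55077235   39.12546859] [-0.14571283  0.0037618  -1.81677476] [0.01272298 0.18100606 0.03992611]
```

carry_out(plan=[0.05, 0, 0, 0.0005, 0, 0, 0, 0.05, 0, 0, 0.0005, 0, 0, 0, 0.05, 0, 0, 0, 0, 0, 0, 0.05, 0, 0, 0, 0, 0, 0])

```text
t: 19.75
eef_pos: [577.3, -186.6, 38.4]
ee_rot: [3.141, -0.001, -0.224]
contact_force: [-1.0, 0.5, 3.4]
width: 0.645
```

carry_out(plan=[0.05, 0, 0, 0.0004, 0, 0, 0, 0.05, 0, 0, 0, 0, 0, 0, 0.05, 0, 0, 0, 0, 0, 0])

```text
t: 20.12
eef_pos: [577.4, -186.6, 38.2]
ee_rot: [3.141, -0.001, -0.224]
contact_force: [-1.9, 1.4, 5.7]
width: 0.64
```

Contact is confirmed: about 6 N upward and rising with each step. I release gently and retreat.

carry_out(plan=[0.06, 0, 0, 0, 0, 0, 0, 0.062, 0, 0, 0, 0, 0, 0, 0.066, 0, 0, 0, 0, 0, 0, 0.072, 0, 0, 0, 0, 0, 0, 0.074, 0, 0, 0, 0, 0, 0, 0.074, 0, 0, 0, 0, 0, 0, 0.074, 0, 0, -0.005, 0, 0, 0, 0.074, 0, 0, -0.01, 0, 0, 0, 0.074, 0, 0, -0.02, 0, 0, 0, 0.074, 0, 0, -0.04, 0, 0, 0, 0.074, 0, 0, -0.05, 0, 0, 0, 0.074, 0, 0, -0.05, 0, 0, 0, 0.074, -0.05, 0, 0, 0, 0, 0, 0.074, -0.05, 0, 0, 0, 0, 0, 0.074, -0.05, 0, 0, 0, 0, 0, 0.074, -0.04, 0, 0, 0, 0, 0, 0.074, 0, 0, 0, 0, 0, 0, 0.074, 0, 0, 0, 0, 0, 0])

```text
t: 22.38
eef_pos: [392.7, -144.7, 214.2]
ee_rot: [3.141, -0.004, -0.224]
contact_force: [-0.3, 0.5, 0.8]
width: 0.793
```

Run:
```python
from place import *
from look import pair
o=get_obs();print(o['eef_pos'],o['contact_force'],np.abs(o['dq']).max())
pair('k5',(445,235),(185,230),marks=[F+t.apply([a,b,c]) for a in (-42,42) for b in (-30,30) for c in (0,20)])
pair('k6',(265,235),(375,270))
a=cv2.imread('pics/k5.png');b=cv2.imread('pics/k6.png')
cv2.imwrite('pics/k7.png',np.hstack([a[:,:400],b[:,400:]]))
```

```text
[ 392.67291281 -144.67500315  214.22051714] [-0.29276538  0.45597909  0.8272653 ] 0.035813164497315475
```

View pics/k5.png

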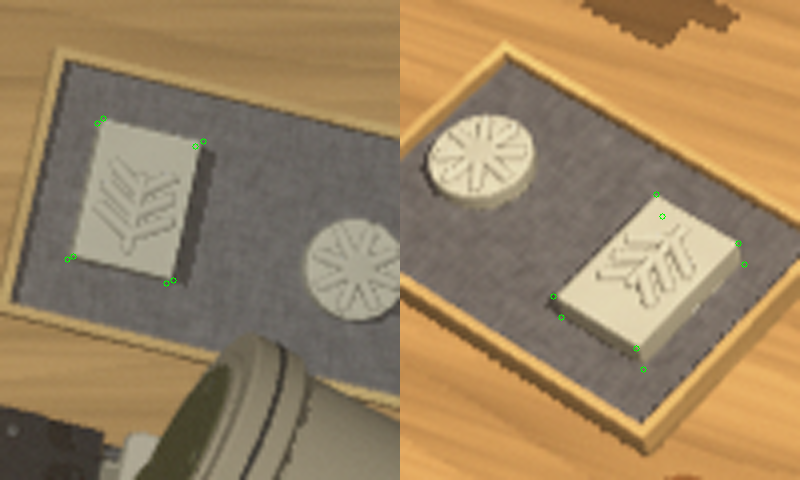

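View pics/k7.png

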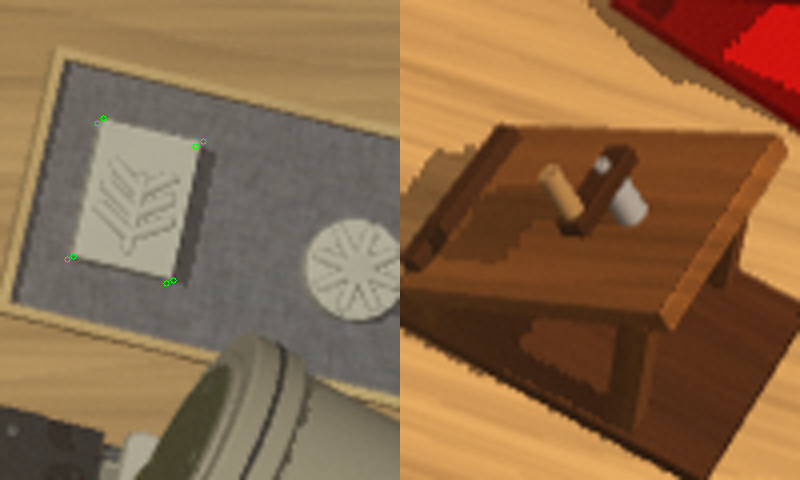

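The cast lies flat and square in the free half, within about 1 px of the target marks in both views. The medallion has not moved and the button is still aside.

```bash
python3 -c "
from station import *
print(robot.sign_off())"
```

```text
the job is handed in; nothing more can be done
None
```

The job is handed in, about 22.5 s into the 54 s allowed; signing off reports no verdict.

**What I did:** I turned the button by its knob from about 0.37 rad to about 1.6 rad. I then gripped the cast by its sides at 6 N and lifted it square off the board. I levelled it, set it on the felt until about 6 N of contact showed, opened the jaws part way and backed off.

**Last checks (both cameras):**
- **Cast:** it lies flat, face up and square to the tray. Its face corners are within about 1–2 px (2–4 mm) of the target for the middle of the free half.
- **Medallion:** it looks undisturbed.
- **Button:** it is still well aside on the empty stand. Its 1.6 rad is judged by eye from the pictures, against marks drawn at 1.1 and 1.4 rad.
- **Robot:** it is clear of everything, with contact force near zero.
- **Mallet, brush and wax jar:** the arm's path stayed away from them, but I took no picture of them after the moves.

No check failed. The only disagreement was that the felt was met at a TCP height of about 38.4 mm, against 37.5 mm predicted, which is within the calibration error.

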